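Load the tool dryer on a phone repair bench and set its click timer

TASK

Take the dry phone shell off the drying tray and lay it flat on the black pad, inside the white outline. Then lay every rinsed tool that is on the bench flat in the tray, one to a compartment, with its head at the end away from the dial, and turn the click timer back until it stands at one click above zero for each tool loaded. Once all that is done and let go, press the start button down. Leave the bottle, the tape and the meter where they are; if a tool gets knocked out of place, even after starting, put it right before you finish.

Things in the scene. Friction and masses are not known exactly. Their poses are not given: they have to be found in the camera images.
- dryer: Fixed drying station, 245 mm (x) x 245 mm (y). Origin at the centre of its underside, on the table. x -122 to -37: white panel, flat top 50 mm high, with dial and button. The rest: grey tray, floor 30 mm high, four compartments side by side in y, each 150 long (x) x 55 mm, pitch 60. Walls 5 mm thick, tops at 44 mm. Tool heads belong at the +x end, over the dark air slots, away from the dial.
- comp0 (a point): Centre of the floor of compartment 0 (x 42.5, y -90, z 30 mm in the dryer; the dryer's axes). At mid-length (x 42.5) the walls running along x are broken by a 44 mm gap that lets the fingers in.
- comp1 (a point): Centre of the floor of compartment 1 (x 42.5, y -30, z 30 mm in the dryer; the dryer's axes). At mid-length (x 42.5) the walls running along x are broken by a 44 mm gap that lets the fingers in.
- comp2 (a point): Centre of the floor of compartment 2 (x 42.5, y +30, z 30 mm in the dryer; the dryer's axes). At mid-length (x 42.5) the walls running along x are broken by a 44 mm gap that lets the fingers in.
- comp3 (a point): Centre of the floor of compartment 3 (x 42.5, y +90, z 30 mm in the dryer; the dryer's axes). At mid-length (x 42.5) the walls running along x are broken by a 44 mm gap that lets the fingers in.
- dial (a joint): Click timer, rad: 0 at the zero mark (long, on the dial's side away from the tray), growing clockwise from above, 20 degrees (0.349) a click, stops at 0 and 9 clicks; ten black dots, the first at zero, show the clicks; the white line on its bar points to the setting. Starts at 5 to 8 clicks. A detent of roughly 0.1 N m holds it; let go in between, it snaps to a near click.
- dial_grip (a point): On the dial's vertical axis, 31 mm above the panel: the height to grip. The bar grip is 50 mm long, 14 mm wide, from 8 to 38 mm above the panel, over a disc of radius 26 mm. The axes turn with the dial: x along the bar, the white pointer at its -x end (which points to the dryer's -x at dial 0).
- start (a joint): Start button travel in m: 0 up, 0.006 fully down. It springs back; fully down takes 5 N.
- start_top (a point): Centre of the top of the round start button (radius 14 mm), pressed straight down.
- pad: Thin black rubber pad fixed on the table, 200 x 130 x 3 mm, with a white outline, 160 mm long (x) x 88 mm wide (y) inside, round its centre. Origin at the centre of its underside, on the table.
- shell: Dry phone shell, a flat rectangular plate with rounded edges, 136 (x) x 64 (y) x 10 mm (z), aluminium with black face. Origin at the centre of its underside. It starts lying crosswise on the tops of the tray's walls (44 mm high). Which end is which does not matter on the pad, black face up.
- brush: Flat brush with wooden handle, 30 mm ferrule and black bristle block 34 mm wide, 12 mm thick. Flat, 130 mm long, same both faces up. Handle 85 x 22 x 16 mm (x -65 to +20). Origin: middle of the length and of the 16 mm thickness, 8 mm above what it lies on; it balances within 12 mm of there: grip it here across the 22 mm. Its +x points to the head end. May be absent.
- spatula: Spatula with black handle and thin steel blade 34 mm wide. Flat, 130 mm long, same both faces up. Handle 85 x 22 x 16 mm (x -65 to +20). Origin: middle of the length and of the 16 mm thickness, 8 mm above what it lies on; it balances within 12 mm of there: grip it here across the 22 mm. Its +x points to the head end. May be absent.
- roundbrush: Brush with dark wooden handle and white disc head of 36 mm diameter, 10 mm thick. Flat, 130 mm long, same both faces up. Handle 85 x 22 x 16 mm (x -65 to +20). Origin: middle of the length and of the 16 mm thickness, 8 mm above what it lies on; it balances within 12 mm of there: grip it here across the 22 mm. Its +x points to the head end. May be absent.
- fork: Two-pronged lifter with black handle and steel fork 34 mm wide. Flat, 130 mm long, same both faces up. Handle 85 x 22 x 16 mm (x -65 to +20). Origin: middle of the length and of the 16 mm thickness, 8 mm above what it lies on; it balances within 12 mm of there: grip it here across the 22 mm. Its +x points to the head end. May be absent.
- brush_head (a point): Middle of the head of the brush, 45 mm along +x from its origin. May be absent.
- spatula_head (a point): Middle of the head of the spatula, 45 mm along +x from its origin. May be absent.
- roundbrush_head (a point): Middle of the head of the roundbrush, 45 mm along +x from its origin. May be absent.
- fork_head (a point): Middle of the head of the fork, 45 mm along +x from its origin. May be absent.
- bottle: Clear squeeze bottle with yellow cap, radius 30, 130 mm high, a bystander. Origin at the centre of its underside.
- tape: Roll of grey tape lying flat, outer radius 50, 24 mm high, a bystander. Origin at the centre of its underside.
- meter: Blue multimeter lying on its back, 150 x 80 x 35 mm, a bystander. Origin at the centre of its underside.

How it is judged:
By the outcome, as a careful person would: the job done as asked, in the order asked, and still so for the second after the job is handed in, with the robot touching nothing.
Of brush, spatula, roundbrush, fork only 2 to 4 are there at a start; the rules pass over those that are not, and their reading is None.
At some moment in a run one of brush, spatula, roundbrush, fork may be knocked a few centimetres aside while the robot is not near it.
It also fails if it takes over 210 s, if anything falls off the work surface, if the arm or the gripper's body presses on something with over 40 N, if the wrist force passes 120 N, or if a joint passes its speed limit or range.

ROBOT

A 6-joint arm with a two-finger parallel gripper is mounted at the origin on the work surface. World frame = base frame: x ahead of the robot, y to its left, z up, the work surface at z = 0. Lengths are in mm, angles in rad, forces in N, time in s.
With the tool pointing down it reaches from about 300 to 825 mm from the base axis. Payload 5.4 kg.
Tool frame: the origin (TCP) lies on the centre line of the jaws, within the pads' length; the fingertips stand 25 mm ahead of it and the grasp point (between the pads) lies 6 mm ahead of it (r.tip_extent is the z of the fingertips in the tool frame, in mm); z points along the fingers, y is the line along which they close (so a half turn about z gives the same grasp; the last joint's range is limited). The gripper opens to 92 mm and grips with 3 to 60 N. Pads are 20 mm wide; open, the fingers measure 128 mm over their backs; the gripper's body (75 mm by 189 mm) begins 69 mm behind the grasp point.
Start: joints at [1.064, 0.158, 1.597, -0, 1.386, -0.21], TCP at [168.176, 549.839, 239.601] pointing down, gripper open.
Joint ranges: [-2.91, 2.91], [-0.94, 2.29], [0.18, 2.7], [-1.29, 4.43], [0.17, 2.64], [-3, 3]. Speed limits (rad/s): [2.57, 2.57, 3.14, 3.14, 3.14, 3.14].

INTERFACE

Orientations are given as a unit quaternion [w, x, y, z].
In Python, from rig import r gives the robot as it stands.
- The arm moves only by the tool apply_moves, never from a script. Its argument "moves" is a list of rows, each a list of 7 numbers: the shift along the tool's x, y, z normalised to -1 to 1, where 1 is 400 mm, then the turn, a rotation vector about the tool's x, y, z normalised to -1 to 1, where 1 is 90 degrees, then the closure, from -1 (fully open) to 1 (shut). In form: [[dx, dy, dz, ax, ay, az, gripper], ...]. A call has 1 to 20 rows; each row is the pose to reach, as a shift and turn from the pose commanded when the call began, along the tool's axes at that moment; what a row does not reach only later rows make up. A row lasts 1/8 s, in which the tool goes at most 62.5 mm and 10.7 degrees, less where a joint would pass 70% of its speed; a pose out of reach is approached as far as the arm can. A call with a number of a shift or a turn outside -1 to 1 is refused whole. A call with a gripper value outside its range is refused whole. The fingers move at their own pace and stop on an object; "force" is the grip in N (left out, the last holds). Time passes only in rows, so rows that repeat a pose let the fingers close. It gives the time, the measured TCP pose, the force, the opening and the grip force at its end, in the units of the state.
- r.state(): the state, without advancing time (a new reading comes with each control period).
- r.get_image(name): name is "scene" or "top"; returns a dict with "pixels" (420x560x3 uint8, blue, green, red), "fovy" (degrees; the focal length in pixels is half the picture's height over the tangent of half this angle, whatever the lens; pixels are square), "cx", "cy" (the principal point, pixels), "xyz" and "orientation" of the camera in the world. Camera axes: x right, y down, z forward; pixel columns grow to the right and rows downward; lengths in mm; the calibration is good to about 2 mm. A picture is of the moment at which its call begins. There is no depth.
- r.job_done(): hands the job in; it is judged then, once.
The state is a dict: "t": time; "joint_pos": joint angles; "joint_vel": joint speeds; "joint_torque": joint torques, N m; "ee_pos": TCP position; "orientation": TCP orientation; "contact_force": force on the tool from outside, world axes, zero at the start; "moment": the same for the moment, N m; "grip_width": finger opening in mm; "grip_force": force on a finger pad.
Only numpy, scipy, OpenCV 4.12 (cv2) and the standard library are available. Lean on these libraries where they do the work, as an engineer would, in place of code of your own. Each camera call takes 0.05 s, during which the arm holds its last target. There are 200 camera calls.

## Working session

There is one attempt and no reset: what is moved stays moved. The work goes in short steps, Python scripts to look and compute and a tool call to move; the robot and the scene stay as the last step left them, time stands still between calls to the robot, and variables do not carry over. Pictures are saved under pics/ and viewed, at most 14 in all, crops included, and the job is handed in when it is done.

Besides the shell and the picture viewer there is one more tool, called as name(argument=value, ...), one argument or row to a line, values as JSON. apply_moves: Moves the arm, as the interface text tells. Scaled input: -1 to 1 covers 400 mm each way for a shift and 90 degrees each way for a turn. Its arguments: {"type":"object","properties":{"moves":{"type":"array"},"force":{"type":"number"}},"required":["moves"]}

```bash
ls; mkdir -p pics; python3 - <<'E'
from rig import r
import cv2
for n in("scene","top"):
    d=r.get_image(n); cv2.imwrite(f"pics/{n}0.png",d["pixels"]); print(n,d["fovy"],d["cx"],d["cy"],d["xyz"],d["orientation"])
print(r.state(), r.tip_extent)
E
```

```text
pics
scene 56.81326655118947 276.4304538115033 210.7671610892901 [1131.77496533 -417.06996587  919.86258381] [-0.29169609  0.83525835  0.43954906 -0.1550919 ]
top 52.8240357526741 282.16919185567957 211.86457466199886 [ 452.5687598   -40.94455149 1299.7367923 ] [ 0.03166519 -0.69751501  0.71533521 -0.02767053]
{'t': 0.1, 'joint_pos': array([ 1.06391692e+00,  1.58941160e-01,  1.59805606e+00, -9.20365408e-06,
        1.38622647e+00, -2.10133191e-01]), 'joint_vel': array([ 7.84748901e-05, -1.98787771e-03, -4.22420603e-03,  5.56767469e-04,
       -2.36329209e-05, -2.18074888e-06]), 'joint_torque': array([ 4.45292917e-04, -3.86501527e+01, -3.22961998e+01,  7.03043374e-02,
        3.39174899e-02, -1.03639013e-04]), 'ee_pos': array([167.92383322, 549.40004551, 238.7677268 ]), 'orientation': array([-2.81909492e-04,  1.47828422e-01,  9.89012686e-01, -7.65254115e-04]), 'contact_force': array([-0.31843794, -0.59927339, -0.34647457]), 'moment': array([-0.02726521, -0.02089327, -0.02042497]), 'grip_force': 0.0, 'grip_width': 92.10169290517123} 25.0
```

View pics/top0.png

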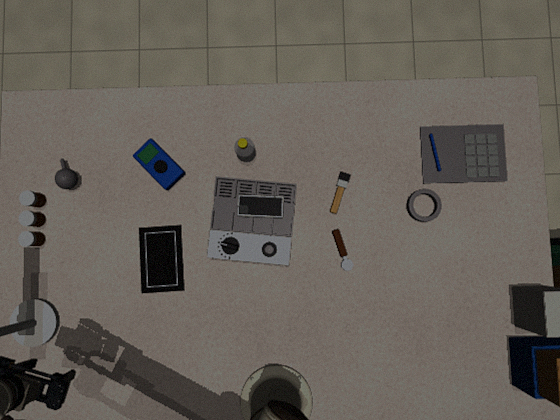

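View pics/scene0.png

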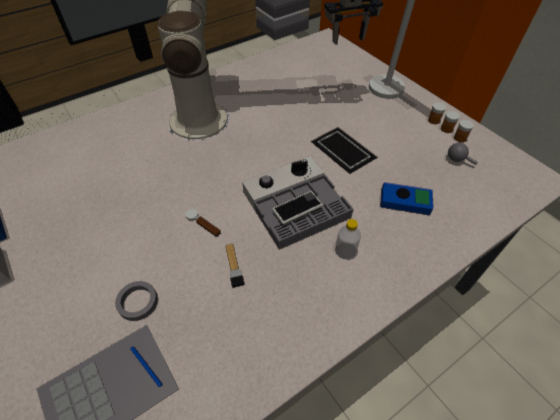

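The top view shows the dryer centred near (253,222), its dial at (230,245) and button at (269,249). The pad is at (161,258), the brush at (341,193) with its head up, and the roundbrush at (342,250) with its head down. I see no spatula or fork.

```bash
cat > h.py <<'E'
import numpy as np, cv2
from scipy.spatial.transform import Rotation as R
from rig import r
def rot(q): return R.from_quat(np.roll(q,-1))
def ray(d,px):
    f=d["pixels"].shape[0]/2/np.tan(np.radians(d["fovy"])/2)
    px=np.atleast_2d(px).astype(float)
    v=np.c_[(px[:,0]-d["cx"])/f,(px[:,1]-d["cy"])/f,np.ones(len(px))]
    return np.array(d["xyz"]),rot(d["orientation"]).apply(v)
def plane(d,px,z):
    o,v=ray(d,px); return (o+v*((z-o[2])/v[:,2])[:,None])[:,:2]
def proj(d,p):
    f=d["pixels"].shape[0]/2/np.tan(np.radians(d["fovy"])/2)
    c=rot(d["orientation"]).inv().apply(np.atleast_2d(p)-np.array(d["xyz"]))
    return np.c_[c[:,0]/c[:,2]*f+d["cx"],c[:,1]/c[:,2]*f+d["cy"]]
def blobs(mask,box,amin=15):
    m=np.zeros(mask.shape,np.uint8);x0,y0,x1,y1=box;m[y0:y1,x0:x1]=mask[y0:y1,x0:x1]
    c,_=cv2.findContours(m,cv2.RETR_EXTERNAL,cv2.CHAIN_APPROX_NONE)
    return sorted([k for k in c if cv2.contourArea(k)>amin],key=cv2.contourArea,reverse=True)
E
python3 - <<'E'
from h import *
d=r.get_image("top");im=d["pixels"];g=im.max(2).astype(int);hsv=cv2.cvtColor(im,cv2.COLOR_BGR2HSV)
def rect(c,z,n):
    q=cv2.boxPoints(cv2.minAreaRect(c));w=plane(d,q,z);s=[np.linalg.norm(w[i]-w[i-1]) for i in (1,2)]
    e=w[1]-w[0] if s[0]>s[1] else w[2]-w[1]
    print(n,w.mean(0).round(1),"sides",np.round(s,1),"long-axis deg",round(np.degrees(np.arctan2(e[1],e[0]))%180,1))
for c in blobs((g<40)*1,(125,215,195,300))[:1]: rect(c,3,"pad")
for c in blobs((g<60)*1,(234,190,290,222))[:1]: rect(c,54,"shellface")
# panel white
for c in blobs((g>130)*(hsv[...,1]<25),(200,225,300,270))[:1]: rect(c,50,"panel")
for nm,box in (("brush",(325,165,360,220)),("rb",(325,222,360,278))):
    for c in blobs(((hsv[...,1]>110))*1,box)[:1]: rect(c,16,nm+" handle")
for c in blobs((g<55)*1,(325,165,360,220))[:1]: rect(c,12,"bristle")
for c in blobs((g>170)*1,(325,250,360,278))[:1]: rect(c,10,"disc")
cv2.imwrite("pics/crop0.png",cv2.resize(im[165:305,130:360],None,fx=3.4,fy=3.4,interpolation=cv2.INTER_CUBIC))
E
```

```text
pad [428.1 339.4] sides [130.2 199.4] long-axis deg 2.5
shellface [577.7  30.3] sides [ 53.9 124.5] long-axis deg 86.8
brush handle [ 594.8 -201.9] sides [82.7 21.2] long-axis deg 159.7
rb handle [ 463.1 -205.2] sides [21.2 81.8] long-axis deg 16.4
bristle [ 665.3 -227.8] sides [24.2 33.5] long-axis deg 74.3
```

View pics/crop0.png

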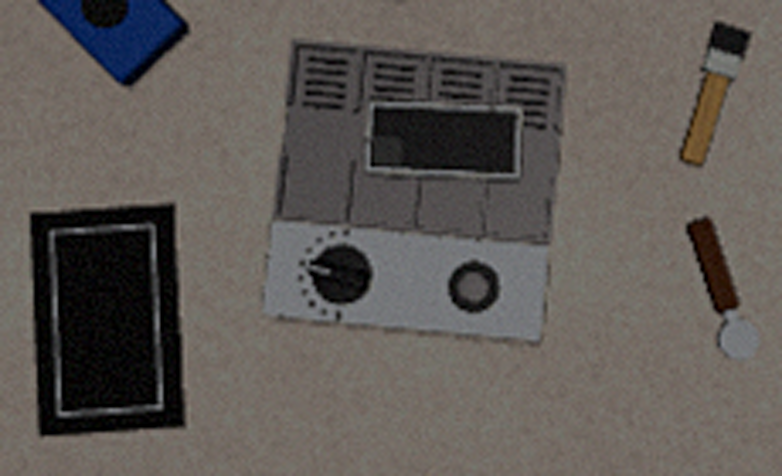

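The crop shows the dial pointer at (308,265) from the dial centre (342,273), which reads about 5 clicks. The shell lies across compartments 0–2, and the button is at (473,286).

```bash
python3 - <<'E'
from h import *
d=r.get_image("top")
C=lambda a:np.array(a,float)/3.4+[130,165]-0.35
p44=plane(d,C([[295,40],[566,64]]),44);p50=plane(d,C([[265,317],[540,342]]),50)
P=np.r_[p44,p50];L=np.array([[122.5,122.5],[122.5,-122.5],[-122.5,122.5],[-122.5,-122.5]])
a=((P-P.mean(0))*1);th=np.arctan2((L[:,0]*a[:,1]-L[:,1]*a[:,0]).sum(),(L*a).sum())
M=np.array([[np.cos(th),-np.sin(th)],[np.sin(th),np.cos(th)]]);c=P.mean(0)
print("dryer",c.round(1),np.degrees(th).round(2),"resid",(P-c-L@M.T).round(1).tolist())
for n,px,z in(("dial",[342,273],88),("ptr",[308,265],88),("button",[473,286],58)):
    w=plane(d,C([px]),z)[0];print(n,w.round(1),"dryer frame",(M.T@(w-c)).round(1))
print("shell dryer",(M.T@([577.7,30.3]-c)).round(1))
for i in range(4): print("comp",i,(c+M@[42.5,-90+60*i]).round(1))
im=d["pixels"]
hsv=cv2.cvtColor(im,cv2.COLOR_BGR2HSV)
b=blobs((hsv[...,1]>150)*(abs(hsv[...,0].astype(int)-28)<8),(225,130,265,165),5)
m=b[0].reshape(-1,2).mean(0);print("bottle",plane(d,m,130))
s=r.get_image("scene")
hs=cv2.cvtColor(s["pixels"],cv2.COLOR_BGR2HSV)
b=blobs((hs[...,1]>150)*(abs(hs[...,0].astype(int)-28)<8),(335,210,370,240),5)
print(plane(s,b[0].reshape(-1,2).mean(0),130))
# tool origins and checks in scene view
for n,h,ang in(("brush",[594.8,-201.9],-20.3),("rb",[463.1,-205.2],196.4)):
    u=np.array([np.cos(np.radians(ang)),np.sin(np.radians(ang))]);o=h+22.5*u
    print(n,o.round(1),"head",(o+45*u).round(1),"scene px handle",proj(s,[*h,16]).round())
print("pad, shell in scene px",proj(s,[[428.1,339.4,3],[577.7,30.3,54]]).round())
E
```

```text
dryer [535.1  54.6] -6.66 resid [[-0.8, -2.4], [-0.0, 2.2], [-0.1, -2.9], [0.9, 3.1]]
dial [463.5 115.5] dryer frame [-78.2  52.1]
ptr [470.9 144. ] dryer frame [-74.1  81.3]
button [449.8   6.7] dryer frame [-79.2 -57.5]
shell dryer [ 45.1 -19.2]
comp 0 [566.9 -39.7]
comp 1 [573.9  19.9]
comp 2 [580.8  79.5]
comp 3 [587.8 139.1]
bottle [[748.52192181  71.93621034]]
[[754.49376227  69.53930957]]
brush [ 615.9 -209.7] head [ 658.1 -225.3] scene px handle [[231. 256.]]
rb [ 441.5 -211.6] head [ 398.3 -224.3] scene px handle [[207. 224.]]
pad, shell in scene px [[342. 148.]
 [297. 206.]]
```

```bash
cat >> h.py <<'E'
def plan(*targets):
    """rows from the current pose to targets (x,y,z,yaw of jaw line in deg)"""
    s=r.state();T=rot(s["orientation"]);p=np.array(s["ee_pos"])
    y=T.apply([0,1,0]);print("at",p.round(1),"yaw",np.degrees(np.arctan2(y[1],y[0])).round(1),"q6",s["joint_pos"][5].round(2),"t",round(s["t"],1),"w",round(s["grip_width"],1))
    q=p
    for t in targets:
        a=np.radians(t[3]);yy=np.array([np.cos(a),np.sin(a),0]);z=np.array([0,0,-1.]);G=R.from_matrix(np.c_[np.cross(yy,z),yy,z])
        d=T.inv().apply(np.array(t[:3])-p)/400;w=np.degrees((T.inv()*G).as_rotvec())/90
        n=max(np.linalg.norm(np.array(t[:3])-q)/62.5,0);q=np.array(t[:3])
        print(t,"->",np.r_[d,w].round(3).tolist(),"rows>=%.1f, turn rows %.1f"%(n,np.linalg.norm(w)*90/10.7))
E
python3 -c "
from h import *
plan((400,250,240,30),(577.7,30.3,200,-3.2))"
```

```text
at [168.1 549.6 239.2] yaw 73.0 q6 -0.21 t 0.2 w 92.0
(400, 250, 240, 30) -> [-0.774, -0.547, -0.002, -0.001, 0.0, 0.478] rows>=6.1, turn rows 4.0
(577.7, 30.3, 200, -3.2) -> [-1.359, -0.942, 0.098, -0.001, 0.0, 0.847] rows>=4.6, turn rows 7.1
```

apply_moves(
  moves=[
    [-0.774,-0.547,0,0,0,0.478,-1],
    [-0.774,-0.547,0,0,0,0.478,-1],
    [-0.774,-0.547,0,0,0,0.478,-1],
    [-0.774,-0.547,0,0,0,0.478,-1],
    [-0.774,-0.547,0,0,0,0.478,-1],
    [-0.774,-0.547,0,0,0,0.478,-1],
    [-0.774,-0.547,0,0,0,0.478,-1],
    [-0.774,-0.547,0,0,0,0.478,-1],
    [-0.774,-0.547,0,0,0,0.478,-1],
    [-0.774,-0.547,0,0,0,0.478,-1],
  ],
  force=20,
)

```text
t: 1.5
ee_pos: [399.4, 251.2, 239.5]
orientation: [-0.0, 0.499, 0.867, -0.0]
contact_force: [0.2, 0.2, 0.7]
grip_width: 92.1
grip_force: 0.0
```

```bash
python3 -c "
from h import *
import cv2
plan((577.7,30.3,200,-3.2),(577.7,30.3,66,-3.2))
for n in('top','scene'):
    d=r.get_image(n);cv2.imwrite('pics/%s1.png'%n,d['pixels'])"
```

```text
at [399.4 251.2 239.5] yaw 30.1 q6 -0.22 t 1.5 w 92.1
(577.7, 30.3, 200, -3.2) -> [-0.701, 0.108, 0.099, -0.0, -0.0, 0.37] rows>=4.6, turn rows 3.1
(577.7, 30.3, 66, -3.2) -> [-0.701, 0.108, 0.434, -0.0, -0.0, 0.37] rows>=2.1, turn rows 3.1
```

View pics/top1.png

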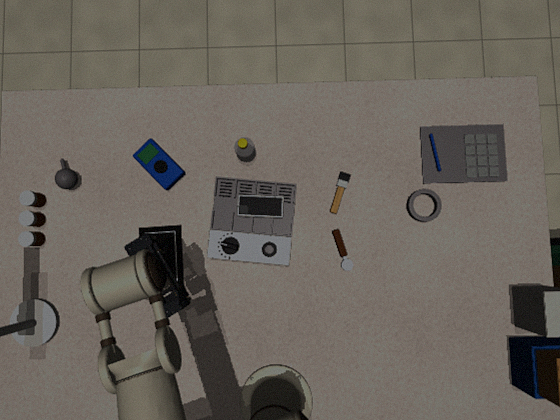

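The area the arm was hiding is clear, so brush (341,193) and roundbrush (342,250) are the only tools. Next I pick up the shell.

apply_moves(
  moves=[
    [-0.701,0.108,0.099,0,0,0.37,-1],
    [-0.701,0.108,0.099,0,0,0.37,-1],
    [-0.701,0.108,0.099,0,0,0.37,-1],
    [-0.701,0.108,0.099,0,0,0.37,-1],
    [-0.701,0.108,0.099,0,0,0.37,-1],
    [-0.701,0.108,0.099,0,0,0.37,-1],
    [-0.701,0.108,0.099,0,0,0.37,-1],
    [-0.701,0.108,0.2,0,0,0.37,-1],
    [-0.701,0.108,0.3,0,0,0.37,-1],
    [-0.701,0.108,0.37,0,0,0.37,-1],
    [-0.701,0.108,0.434,0,0,0.37,-1],
    [-0.701,0.108,0.434,0,0,0.37,-1],
    [-0.701,0.108,0.434,0,0,0.37,-1],
  ],
)

```text
t: 3.22
ee_pos: [578.3, 29.5, 67.5]
orientation: [0.001, 0.727, 0.687, 0.001]
contact_force: [0.4, 0.3, 0.1]
grip_width: 91.8
grip_force: 0.0
```

apply_moves(
  moves=[
    [0,0,0,0,0,0,1],
    [0,0,0,0,0,0,1],
    [0,0,0,0,0,0,1],
    [0,0,0,0,0,0,1],
    [0,0,0,0,0,0,1],
    [0,0,0,0,0,0,1],
    [0,0,0,0,0,0,1],
    [0,0,0,0,0,0,1],
  ],
  force=25,
)

```text
t: 4.22
ee_pos: [578.1, 28.7, 66.5]
orientation: [0.0, 0.727, 0.686, 0.0]
contact_force: [-1.3, -0.2, 5.4]
grip_width: 63.7
grip_force: 25.0
```

apply_moves(
  moves=[
    [0,0,-0.03,0,0,0,1],
    [0,0,-0.08,0,0,0,1],
    [0,0,-0.15,0,0,0,1],
    [0,0,-0.25,0,0,0,1],
    [0,0,-0.25,0,0,0,1],
    [0,0,-0.25,0,0,0,1],
  ],
)

```text
t: 4.97
ee_pos: [577.3, 28.8, 165.5]
orientation: [-0.0, 0.727, 0.686, -0.0]
contact_force: [-0.0, 0.5, -1.4]
grip_width: 63.8
grip_force: 25.0
```

```bash
python3 -c "
from h import *
import cv2
plan((500,200,165,45),(428.1,339.4,165,92.5),(428.1,339.4,30,92.5))
d=r.get_image('scene');cv2.imwrite('pics/s2.png',d['pixels'])"
```

```text
at [577.3  28.8 165.5] yaw -3.3 q6 -0.1 t 5.0 w 63.8
(500, 200, 165, 45) -> [0.416, -0.218, 0.002, -0.0, -0.0, -0.537] rows>=3.0, turn rows 4.5
(428.1, 339.4, 165, 92.5) -> [0.754, -0.417, 0.002, -0.0, -0.0, -1.065] rows>=2.5, turn rows 9.0
(428.1, 339.4, 30, 92.5) -> [0.753, -0.417, 0.339, -0.0, -0.0, -1.065] rows>=2.2, turn rows 9.0
```

View pics/s2.png

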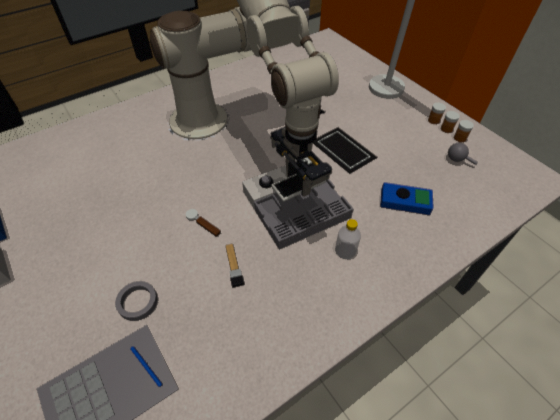

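The shell is held level over the tray at about (292,187). I carry it to the pad next.

apply_moves(
  moves=[
    [0.416,-0.218,0,0,0,-0.537,1],
    [0.416,-0.218,0,0,0,-0.537,1],
    [0.416,-0.218,0,0,0,-0.537,1],
    [0.416,-0.218,0,0,0,-0.537,1],
    [0.416,-0.218,0,0,0,-0.537,1],
    [0.754,-0.417,0,0,0,-0.95,1],
    [0.754,-0.417,0,0,0,-0.95,1],
    [0.754,-0.417,0,0,0,-0.95,1],
    [0.754,-0.417,0,0,0,-0.95,1],
    [0.754,-0.417,0,0,0,-0.95,1],
    [0.754,-0.417,0,0,0,-0.95,1],
  ],
)

```text
t: 6.4
ee_pos: [428.4, 339.0, 165.0]
orientation: [-0.001, 0.069, 0.998, -0.0]
contact_force: [-0.8, -0.3, -1.7]
grip_width: 63.6
grip_force: 25.0
```

```bash
python3 -c "
from h import *
plan((428.1,339.4,60,92.5),(428.1,339.4,29,92.5))"
```

```text
at [428.4 339.  165. ] yaw 82.1 q6 -0.98 t 6.4 w 63.6
(428.1, 339.4, 60, 92.5) -> [0.0, 0.001, 0.263, -0.001, -0.001, -0.116] rows>=1.7, turn rows 1.0
(428.1, 339.4, 29, 92.5) -> [0.0, 0.001, 0.34, -0.001, -0.001, -0.116] rows>=0.5, turn rows 1.0
```

apply_moves(
  moves=[
    [0,0,0.1,0,0,-0.116,1],
    [0,0,0.18,0,0,-0.116,1],
    [0,0,0.263,0,0,-0.116,1],
    [0,0,0.3,0,0,-0.116,1],
    [0,0,0.32,0,0,-0.116,1],
    [0,0,0.335,0,0,-0.116,1],
    [0,0,0.34,0,0,-0.116,1],
    [0,0,0.34,0,0,-0.116,1],
    [0,0,0.34,0,0,-0.116,1],
  ],
)

```text
t: 7.52
ee_pos: [429.1, 339.7, 30.6]
orientation: [0.0, -0.023, 1.0, 0.0]
contact_force: [0.1, -0.6, -1.2]
grip_width: 63.7
grip_force: 25.0
```

apply_moves(
  moves=[
    [0,0,0,0,0,0,0.2],
    [0,0,0,0,0,0,-0.2],
    [0,0,0,0,0,0,-0.6],
    [0,0,0,0,0,0,-1],
    [0,0,0,0,0,0,-1],
    [0,0,0,0,0,0,-1],
    [0,0,-0.1,0,0,0,-1],
    [0,0,-0.3,0,0,0,-1],
    [0,0,-0.4,0,0,0,-1],
    [0,0,-0.4,0,0,0,-1],
    [0,0,-0.4,0,0,0,-1],
  ],
)

```text
t: 8.9
ee_pos: [428.3, 339.3, 189.3]
orientation: [-0.0, -0.023, 1.0, -0.0]
contact_force: [-0.3, -0.2, -1.1]
grip_width: 92.0
grip_force: 0.0
```

```bash
python3 -c "
from h import *
plan((560,100,200,100),(560,0,200,69.7))"
```

```text
at [428.3 339.3 189.3] yaw 92.6 q6 -1.17 t 8.9 w 92.0
(560, 100, 200, 100) -> [-0.301, -0.613, -0.027, -0.0, -0.001, -0.082] rows>=4.4, turn rows 0.7
(560, 0, 200, 69.7) -> [-0.29, -0.862, -0.027, -0.0, -0.0, 0.255] rows>=1.6, turn rows 2.1
```

apply_moves(
  moves=[
    [-0.29,-0.862,-0.03,0,0,0.255,-1],
    [-0.29,-0.862,-0.03,0,0,0.255,-1],
    [-0.29,-0.862,-0.03,0,0,0.255,-1],
    [-0.29,-0.862,-0.03,0,0,0.255,-1],
    [-0.29,-0.862,-0.03,0,0,0.255,-1],
    [-0.29,-0.862,-0.03,0,0,0.255,-1],
    [-0.29,-0.862,-0.03,0,0,0.255,-1],
    [-0.29,-0.862,-0.03,0,0,0.255,-1],
    [-0.29,-0.862,-0.03,0,0,0.255,-1],
  ],
)

```text
t: 10.02
ee_pos: [559.5, 1.9, 201.0]
orientation: [-0.001, 0.176, 0.984, 0.0]
contact_force: [0.1, 0.3, 0.5]
grip_width: 91.9
grip_force: 0.0
```

```bash
cat > tools.py <<'E'
from h import *
def handle(d,box,z,name):
    hsv=cv2.cvtColor(d["pixels"],cv2.COLOR_BGR2HSV)
    b=blobs((hsv[...,1]>110)*1,box)
    if not b: print(name,"none");return
    q=cv2.boxPoints(cv2.minAreaRect(b[0]));w=plane(d,q,z);s=[np.linalg.norm(w[i]-w[i-1]) for i in (1,2)]
    e=w[1]-w[0] if s[0]>s[1] else w[2]-w[1];e/=np.linalg.norm(e)
    print(name,"handle",w.mean(0).round(1),np.round(s,1),"ang",np.degrees(np.arctan2(e[1],e[0])).round(1),"origins",(w.mean(0)+22.5*e).round(1),(w.mean(0)-22.5*e).round(1))
E
python3 - <<'E'
from tools import *
plan((615.9,-209.7,200,69.7),(615.9,-209.7,27,69.7))
d=r.get_image("top")
handle(d,(320,150,370,221),16,"brush");handle(d,(320,222,370,285),16,"rb")
cv2.imwrite("pics/t3.png",cv2.resize(d["pixels"][140:300,120:380],None,fx=3,fy=3,interpolation=cv2.INTER_CUBIC))
E
```

```text
at [559.5   1.9 201. ] yaw 69.8 q6 -1.43 t 10.0 w 91.9
(615.9, -209.7, 200, 69.7) -> [-0.315, -0.447, 0.002, -0.0, -0.001, 0.001] rows>=3.5, turn rows 0.0
(615.9, -209.7, 27, 69.7) -> [-0.316, -0.447, 0.434, -0.0, -0.001, 0.001] rows>=2.8, turn rows 0.0
brush handle [ 594.3 -201.9] [82.1 20.9] ang -19.2 origins [ 615.6 -209.3] [ 573.1 -194.5]
rb handle [ 433.8 -202.3] [20.6 81.5] ang -168.0 origins [ 411.8 -207. ] [ 455.8 -197.6]
```

View pics/t3.png

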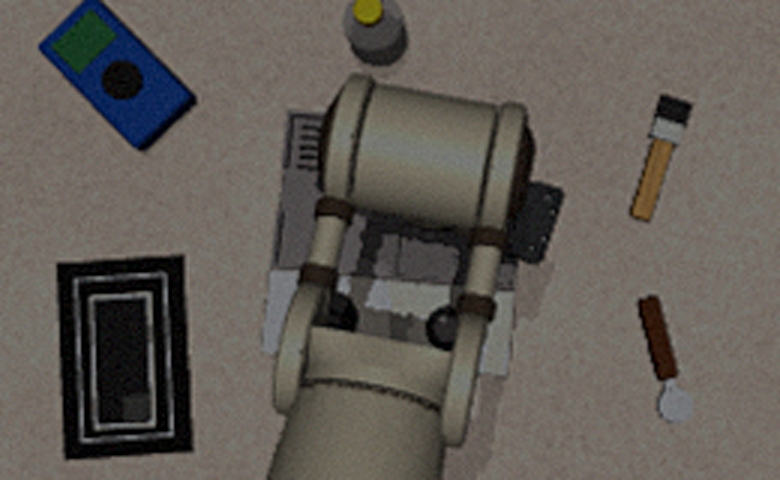

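The shell lies inside the outline (centre near (123,360) in the crop). The roundbrush has been knocked about 30 mm and now lies at (665,345). I'll grasp the brush first.

apply_moves(
  moves=[
    [-0.315,-0.447,0,0,0,-0.008,-1],
    [-0.315,-0.447,0,0,0,-0.008,-1],
    [-0.315,-0.447,0,0,0,-0.008,-1],
    [-0.315,-0.447,0,0,0,-0.008,-1],
    [-0.315,-0.447,0,0,0,-0.008,-1],
    [-0.315,-0.447,0.1,0,0,-0.008,-1],
    [-0.315,-0.447,0.2,0,0,-0.008,-1],
    [-0.315,-0.447,0.3,0,0,-0.008,-1],
    [-0.315,-0.447,0.38,0,0,-0.008,-1],
    [-0.315,-0.447,0.42,0,0,-0.008,-1],
    [-0.315,-0.447,0.435,0,0,-0.008,-1],
    [-0.315,-0.447,0.435,0,0,-0.008,-1],
    [-0.315,-0.447,0.435,0,0,-0.008,-1],
  ],
)

```text
t: 11.7
ee_pos: [617.4, -211.5, 29.6]
orientation: [0.001, 0.17, 0.985, -0.0]
contact_force: [-0.1, 0.2, 0.3]
grip_width: 91.8
grip_force: 0.0
```

apply_moves(
  moves=[
    [0,0,0,0,0,0,1],
    [0,0,0,0,0,0,1],
    [0,0,0,0,0,0,1],
    [0,0,0,0,0,0,1],
    [0,0,0,0,0,0,1],
    [0,0,0,0,0,0,1],
    [0,0,0,0,0,0,1],
    [0,0,0,0,0,0,1],
    [0,0,0,0,0,0,1],
    [0,0,0,0,0,0,1],
  ],
)

```text
t: 12.95
ee_pos: [616.4, -211.0, 28.0]
orientation: [0.0, 0.17, 0.985, 0.0]
contact_force: [-0.0, 0.1, -0.5]
grip_width: 21.8
grip_force: 25.0
```

apply_moves(
  moves=[
    [0,0,-0.05,0,0,0,1],
    [0,0,-0.15,0,0,0,1],
    [0,0,-0.3,0,0,0,1],
    [0,0,-0.4,0,0,0,1],
    [0,0,-0.4,0,0,0,1],
    [0,0,-0.4,0,0,0,1],
  ],
)

```text
t: 13.7
ee_pos: [615.8, -210.8, 187.4]
orientation: [-0.001, 0.17, 0.985, 0.0]
contact_force: [0.5, 0.8, -1.4]
grip_width: 21.5
grip_force: 25.0
```

```bash
python3 - <<'E'
from h import *
d=r.get_image("top");im=d["pixels"]
cv2.imwrite("pics/t4.png",cv2.resize(im[150:290,190:390],None,fx=4,fy=4,interpolation=cv2.INTER_CUBIC))
plan((573.9,19.9,185,83.3),(573.9,19.9,59,83.3))
E
```

```text
at [ 615.4 -210.6  186.3] yaw 70.4 q6 -1.74 t 13.8 w 21.9
(573.9, 19.9, 185, 83.3) -> [0.291, 0.508, 0.004, 0.001, -0.002, -0.144] rows>=3.7, turn rows 1.2
(573.9, 19.9, 59, 83.3) -> [0.29, 0.508, 0.319, 0.001, -0.002, -0.144] rows>=2.0, turn rows 1.2
```

View pics/t4.png

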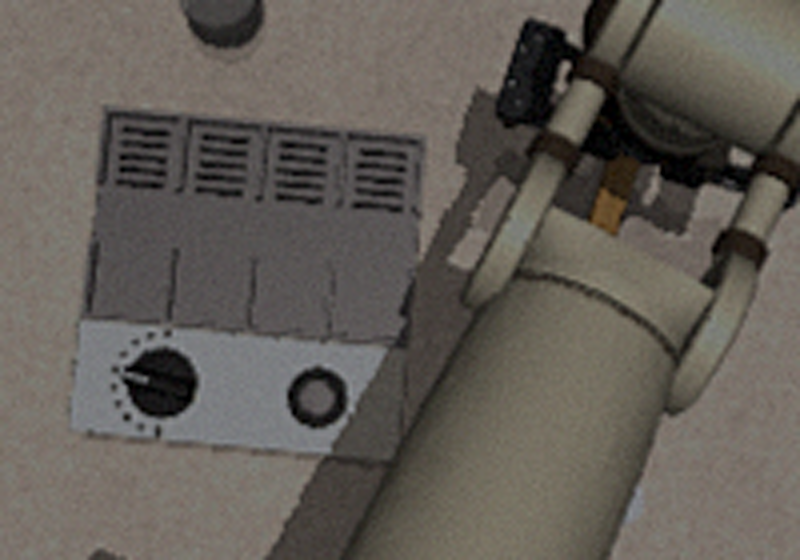

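The brush is lifted in the jaws at (605,190). The tray is in clear view, with wall tops at (186,130), (268,130), (345,135), (172,290), (252,295) and (332,300), so I can check the dryer pose.

```bash
python3 - <<'E'
from h import *
d=r.get_image("top")
C=lambda a:np.array(a,float)/4+[190,150]-0.37
th=np.radians(-6.66);M=np.array([[np.cos(th),-np.sin(th)],[np.sin(th),np.cos(th)]])
f=lambda px,z:((plane(d,C(px),z)-[535.1,54.6])@M).round(1).tolist()
print(f([[186,130],[268,130],[345,135],[172,290],[252,295],[332,300]],44),"\n",f([[142,157],[222,162],[302,167],[380,172]],30),"\ncorner",f([[104,108],[424,136]],44),f([[72,430],[82,320]],50),"dial",f([[162,382],[126,375]],88),f([[318,397]],58))
E
```

```text
[[110.1, 59.3], [115.6, -2.0], [117.1, -59.9], [-10.4, 57.6], [-8.7, -2.1], [-7.0, -61.7]] 
 [[88.6, 92.2], [90.2, 31.5], [91.9, -29.2], [93.4, -88.4]] 
corner [[121.1, 122.3], [121.7, -118.9]] [[-120.1, 119.7], [-38.9, 120.9]] dial [[-78.7, 52.4], [-76.1, 78.6]] [[-79.4, -58.6]]
```

apply_moves(
  moves=[
    [0.29,0.508,0,0,0,-0.146,1],
    [0.29,0.508,0,0,0,-0.146,1],
    [0.29,0.508,0,0,0,-0.146,1],
    [0.29,0.508,0,0,0,-0.146,1],
    [0.29,0.508,0,0,0,-0.146,1],
    [0.29,0.508,0,0,0,-0.146,1],
    [0.29,0.508,0.1,0,0,-0.146,1],
    [0.29,0.508,0.2,0,0,-0.146,1],
    [0.29,0.508,0.26,0,0,-0.146,1],
    [0.29,0.508,0.3,0,0,-0.146,1],
    [0.29,0.508,0.315,0,0,-0.146,1],
    [0.29,0.508,0.32,0,0,-0.146,1],
    [0.29,0.508,0.32,0,0,-0.146,1],
    [0.29,0.508,0.32,0,0,-0.146,1],
  ],
)

```text
t: 15.55
ee_pos: [576.0, 19.2, 60.9]
orientation: [0.001, 0.056, 0.998, -0.0]
contact_force: [0.6, -0.2, -0.9]
grip_width: 21.7
grip_force: 25.0
```

apply_moves(
  moves=[
    [0,0,0,0,0,0,0.4],
    [0,0,0,0,0,0,0.1],
    [0,0,0,0,0,0,0.1],
    [0,0,0,0,0,0,0.1],
    [0,0,0,0,0,0,0.1],
    [0,0,-0.05,0,0,0,0.1],
    [0,0,-0.15,0,0,0,0.1],
    [0,0,-0.3,0,0,0,0.1],
    [0,0,-0.35,0,0,0,-0.5],
    [0,0,-0.35,0,0,0,-1],
    [0,0,-0.35,0,0,0,-1],
  ],
)

```text
t: 16.92
ee_pos: [574.6, 19.4, 199.1]
orientation: [-0.001, 0.056, 0.998, 0.0]
contact_force: [0.2, 0.7, -0.2]
grip_width: 69.3
grip_force: 0.0
```

```bash
python3 - <<'E'
from tools import *
d=r.get_image("top");handle(d,(320,215,380,300),16,"rb")
plan((440,-80,200,0),(411.8,-207,200,-78))
E
```

```text
rb handle [ 433.8 -202.3] [20.6 81.5] ang -168.0 origins [ 411.8 -207. ] [ 455.8 -197.6]
at [574.3  19.4 198.5] yaw 83.5 q6 -1.63 t 17.0 w 73.3
(440, -80, 200, 0) -> [0.306, -0.285, -0.003, -0.001, -0.002, 0.928] rows>=2.7, turn rows 7.8
(411.8, -207, 200, -78) -> [0.34, -0.608, -0.003, -0.003, -0.001, 1.795] rows>=2.1, turn rows 15.1
```

apply_moves(
  moves=[
    [0.306,-0.285,0,0,0,0.928,-1],
    [0.306,-0.285,0,0,0,0.928,-1],
    [0.306,-0.285,0,0,0,0.928,-1],
    [0.306,-0.285,0,0,0,0.928,-1],
    [0.306,-0.285,0,0,0,0.928,-1],
    [0.306,-0.285,0,0,0,0.928,-1],
    [0.306,-0.285,0,0,0,0.928,-1],
    [0.306,-0.285,0,0,0,0.928,-1],
    [0.306,-0.285,0,0,0,0.928,-1],
    [0.306,-0.285,0,0,0,0.928,-1],
  ],
)

```text
t: 18.23
ee_pos: [440.4, -80.0, 199.3]
orientation: [-0.001, 0.706, 0.708, -0.0]
contact_force: [0.7, -0.3, 0.7]
grip_width: 92.0
grip_force: 0.0
```

```bash
python3 - <<'E'
from tools import *
plan((411.8,-207,200,-78),(411.8,-207,27,-78))
d=r.get_image("scene")
cv2.imwrite("pics/s5.png",cv2.resize(d["pixels"][140:290,160:370],None,fx=3.6,fy=3.6,interpolation=cv2.INTER_CUBIC))
E
```

```text
at [440.4 -80.  199.3] yaw 0.1 q6 -0.45 t 18.2 w 92.0
(411.8, -207, 200, -78) -> [-0.317, -0.072, -0.002, -0.001, 0.0, 0.868] rows>=2.1, turn rows 7.3
(411.8, -207, 27, -78) -> [-0.318, -0.072, 0.431, -0.001, 0.0, 0.868] rows>=2.8, turn rows 7.3
```

View pics/s5.png

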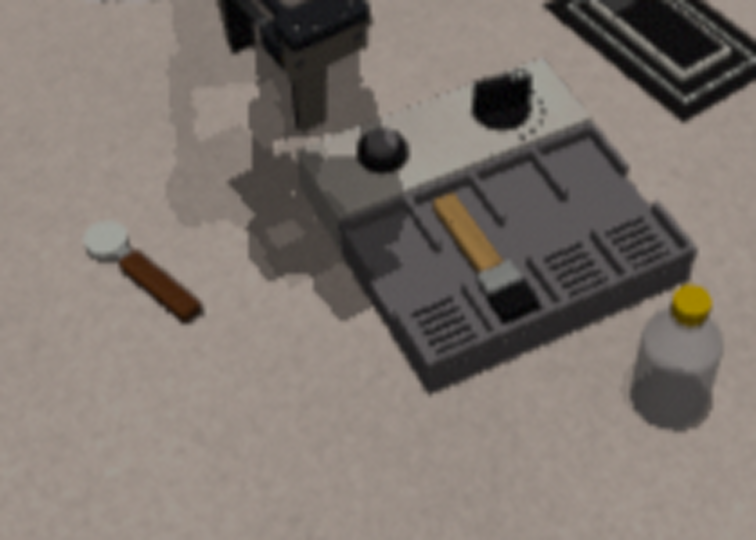

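The brush lies flat in compartment 1 with its head at (515,300), over the slots. The roundbrush is on the bench at (140,270), and I grasp it next.

apply_moves(
  moves=[
    [-0.317,-0.072,0,0,0,0.868,-1],
    [-0.317,-0.072,0,0,0,0.868,-1],
    [-0.317,-0.072,0,0,0,0.868,-1],
    [-0.317,-0.072,0,0,0,0.868,-1],
    [-0.317,-0.072,0,0,0,0.868,-1],
    [-0.317,-0.072,0,0,0,0.868,-1],
    [-0.317,-0.072,0,0,0,0.868,-1],
    [-0.317,-0.072,0,0,0,0.868,-1],
    [-0.317,-0.072,0.1,0,0,0.868,-1],
    [-0.317,-0.072,0.2,0,0,0.868,-1],
    [-0.317,-0.072,0.3,0,0,0.868,-1],
    [-0.317,-0.072,0.38,0,0,0.868,-1],
    [-0.317,-0.072,0.42,0,0,0.868,-1],
    [-0.317,-0.072,0.43,0,0,0.868,-1],
    [-0.317,-0.072,0.43,0,0,0.868,-1],
    [-0.317,-0.072,0.43,0,0,0.868,-1],
  ],
)

```text
t: 20.27
ee_pos: [412.9, -207.7, 29.2]
orientation: [0.001, 0.995, 0.104, 0.001]
contact_force: [0.8, -0.7, -0.3]
grip_width: 91.8
grip_force: 0.0
```

apply_moves(
  moves=[
    [0,0,0,0,0,0,1],
    [0,0,0,0,0,0,1],
    [0,0,0,0,0,0,1],
    [0,0,0,0,0,0,1],
    [0,0,0,0,0,0,1],
    [0,0,0,0,0,0,1],
    [0,0,0,0,0,0,1],
    [0,0,0,0,0,0,1],
    [0,0,0,0,0,0,1],
    [0,0,0,0,0,0,1],
  ],
)

```text
t: 21.52
ee_pos: [412.0, -207.0, 28.0]
orientation: [0.0, 0.995, 0.104, -0.0]
contact_force: [0.1, 0.5, -0.7]
grip_width: 21.7
grip_force: 25.0
```

apply_moves(
  moves=[
    [0,0,-0.05,0,0,0,1],
    [0,0,-0.15,0,0,0,1],
    [0,0,-0.3,0,0,0,1],
    [0,0,-0.4,0,0,0,1],
    [0,0,-0.4,0,0,0,1],
    [0,0,-0.4,0,0,0,1],
  ],
)

```text
t: 22.28
ee_pos: [411.4, -206.4, 186.8]
orientation: [-0.001, 0.995, 0.104, -0.001]
contact_force: [-0.4, -0.1, -0.6]
grip_width: 21.6
grip_force: 25.0
```

```bash
python3 -c "
from h import *
plan((500,0,190,6))"
```

```text
at [ 411.4 -206.4  186.8] yaw -78.1 q6 0.63 t 22.3 w 21.6
(500, 0, 190, 6) -> [0.323, -0.459, -0.008, -0.001, -0.0, -0.935] rows>=3.6, turn rows 7.9
```

apply_moves(
  moves=[
    [0.323,-0.459,0,0,0,-0.935,1],
    [0.323,-0.459,0,0,0,-0.935,1],
    [0.323,-0.459,0,0,0,-0.935,1],
    [0.323,-0.459,0,0,0,-0.935,1],
    [0.323,-0.459,0,0,0,-0.935,1],
    [0.323,-0.459,0,0,0,-0.935,1],
    [0.323,-0.459,0,0,0,-0.935,1],
    [0.323,-0.459,0,0,0,-0.935,1],
    [0.323,-0.459,0,0,0,-0.935,1],
    [0.323,-0.459,0,0,0,-0.935,1],
  ],
)

```text
t: 23.52
ee_pos: [500.0, -0.6, 186.7]
orientation: [-0.001, 0.67, 0.742, -0.001]
contact_force: [0.5, 0.6, -0.6]
grip_width: 21.8
grip_force: 25.0
```

```bash
python3 -c "
from h import *
plan((587.8,139.1,185,83.6),(587.8,139.1,58.5,83.6))"
```

```text
at [500.   -0.6 186.7] yaw 5.9 q6 -0.35 t 23.5 w 21.8
(587.8, 139.1, 185, 83.6) -> [0.325, 0.254, 0.004, -0.001, -0.001, -0.863] rows>=2.6, turn rows 7.3
(587.8, 139.1, 58.5, 83.6) -> [0.325, 0.255, 0.32, -0.001, -0.001, -0.863] rows>=2.0, turn rows 7.3
```

apply_moves(
  moves=[
    [0.325,0.254,0,0,0,-0.863,1],
    [0.325,0.254,0,0,0,-0.863,1],
    [0.325,0.254,0,0,0,-0.863,1],
    [0.325,0.254,0,0,0,-0.863,1],
    [0.325,0.254,0,0,0,-0.863,1],
    [0.325,0.254,0,0,0,-0.863,1],
    [0.325,0.254,0,0,0,-0.863,1],
    [0.325,0.254,0,0,0,-0.863,1],
    [0.325,0.254,0,0,0,-0.863,1],
    [0.325,0.254,0.1,0,0,-0.863,1],
    [0.325,0.254,0.2,0,0,-0.863,1],
    [0.325,0.254,0.26,0,0,-0.863,1],
    [0.325,0.254,0.3,0,0,-0.863,1],
    [0.325,0.254,0.32,0,0,-0.863,1],
    [0.325,0.254,0.32,0,0,-0.863,1],
    [0.325,0.254,0.32,0,0,-0.863,1],
  ],
)

```text
t: 25.52
ee_pos: [588.9, 139.3, 61.2]
orientation: [0.001, 0.055, 0.998, 0.0]
contact_force: [0.4, -0.1, 0.4]
grip_width: 21.8
grip_force: 25.0
```

apply_moves(
  moves=[
    [0,0,0,0,0,0,0.4],
    [0,0,0,0,0,0,0.1],
    [0,0,0,0,0,0,0.1],
    [0,0,0,0,0,0,0.1],
    [0,0,0,0,0,0,0.1],
    [0,0,-0.05,0,0,0,0.1],
    [0,0,-0.15,0,0,0,0.1],
    [0,0,-0.3,0,0,0,0.1],
    [0,0,-0.35,0,0,0,0.1],
    [0,0,-0.35,0,0,0,0.1],
    [0,0,-0.35,0,0,0,0.1],
  ],
)

```text
t: 26.9
ee_pos: [586.8, 139.2, 198.0]
orientation: [-0.002, 0.055, 0.998, -0.0]
contact_force: [-0.9, -0.7, -0.5]
grip_width: 41.4
grip_force: 0.0
```

```bash
python3 -c "
from h import *
print(np.degrees(r.state()['joint_pos'][5]))
plan((440,30,200,10),(463.5,115.5,200,-16))"
```

```text
-81.82587980004067
at [586.8 139.2 198. ] yaw 83.7 q6 -1.43 t 26.9 w 41.4
(440, 30, 200, 10) -> [0.335, -0.312, -0.004, -0.002, -0.002, 0.819] rows>=2.9, turn rows 6.9
(463.5, 115.5, 200, -16) -> [0.3, -0.093, -0.004, -0.002, -0.001, 1.108] rows>=1.4, turn rows 9.3
```

```bash
python3 -c "
from h import *
plan((370,-60,200,20))"
```

```text
at [586.8 139.2 198. ] yaw 83.7 q6 -1.43 t 26.9 w 41.4
(370, -60, 200, 20) -> [0.484, -0.554, -0.003, -0.001, -0.002, 0.708] rows>=4.7, turn rows 6.0
```

apply_moves(
  moves=[
    [0.484,-0.554,0,0,0,0.708,0.1],
    [0.484,-0.554,0,0,0,0.708,0.1],
    [0.484,-0.554,0,0,0,0.708,0.1],
    [0.484,-0.554,0,0,0,0.708,0.1],
    [0.484,-0.554,0,0,0,0.708,0.1],
    [0.484,-0.554,0,0,0,0.708,0.1],
    [0.484,-0.554,0,0,0,0.708,0.1],
    [0.484,-0.554,0,0,0,0.708,0.1],
    [0.484,-0.554,0,0,0,0.708,0.1],
  ],
)

```text
t: 28.02
ee_pos: [371.3, -59.4, 199.5]
orientation: [-0.001, 0.573, 0.82, -0.0]
contact_force: [0.4, -1.1, 0.0]
grip_width: 42.0
grip_force: 0.0
```

```bash
python3 - <<'E'
from tools import *
d=r.get_image("top")
cv2.imwrite("pics/t6.png",cv2.resize(d["pixels"][165:305,130:330],None,fx=4,fy=4,interpolation=cv2.INTER_CUBIC))
plan((463.3,115.5,200,-16.5),(463.3,115.5,90,-16.5))
E
```

```text
at [371.3 -59.4 199.7] yaw 20.1 q6 -0.83 t 28.1 w 41.2
(463.3, 115.5, 200, -16.5) -> [0.332, 0.366, -0.001, -0.001, -0.0, 0.407] rows>=3.2, turn rows 3.4
(463.3, 115.5, 90, -16.5) -> [0.331, 0.366, 0.274, -0.001, -0.0, 0.407] rows>=1.8, turn rows 3.4
```

View pics/t6.png

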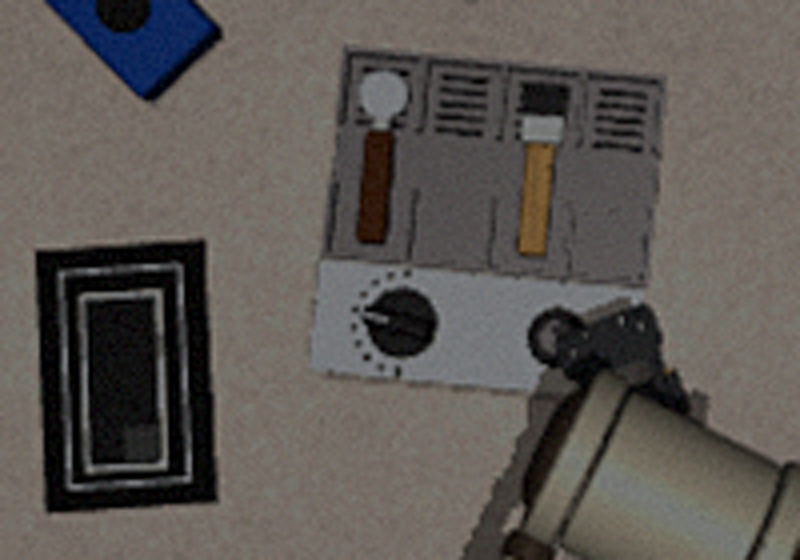

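Both tools lie flat, in compartments 3 and 1, with heads over the slots. The shell is inside the outline, and the dial pointer at (365,313) reads 5 clicks. It needs to go to 2, which is 60 degrees counterclockwise.

apply_moves(
  moves=[
    [0.332,0.366,0,0,0,0.404,0.1],
    [0.332,0.366,0,0,0,0.404,0.1],
    [0.332,0.366,0,0,0,0.404,0.1],
    [0.332,0.366,0,0,0,0.404,0.1],
    [0.332,0.366,0,0,0,0.404,0.1],
    [0.332,0.366,0,0,0,0.404,0.1],
    [0.332,0.366,0.1,0,0,0.404,0.1],
    [0.332,0.366,0.18,0,0,0.404,0.1],
    [0.332,0.366,0.24,0,0,0.404,0.1],
    [0.332,0.366,0.27,0,0,0.404,0.1],
    [0.332,0.366,0.28,0,0,0.404,0.1],
    [0.332,0.366,0.28,0,0,0.404,0.1],
    [0.332,0.366,0.28,0,0,0.404,0.1],
  ],
)

```text
t: 29.7
ee_pos: [464.3, 115.0, 89.0]
orientation: [0.001, 0.801, 0.599, 0.001]
contact_force: [0.5, -0.5, 0.4]
grip_width: 41.3
grip_force: 0.0
```

apply_moves(
  moves=[
    [0,0,0,0,0,0,1],
    [0,0,0,0,0,0,1],
    [0,0,0,0,0,0,1],
    [0,0,0,0,0,0,1],
    [0,0,0,0,0,0,1],
    [0,0,0,0,0,0,1],
    [0,0,0,0,0,0,1],
    [0,0,0,0,0,0,1],
  ],
  force=20,
)

```text
t: 30.7
ee_pos: [462.2, 115.4, 87.9]
orientation: [-0.001, 0.801, 0.599, -0.001]
contact_force: [-4.2, 0.7, 6.0]
grip_width: 13.7
grip_force: 20.0
```

```bash
python3 -c "
from h import *
s=r.state();print(s['contact_force'].round(1),s['moment'].round(2),s['grip_force'])
plan((463.3,115.5,88,43.8))"
```

```text
[-4.2  0.7  6. ] [ 0.1   0.95 -0.04] 20.00065326690674
at [462.2 115.4  87.9] yaw -16.4 q6 0.28 t 30.7 w 13.7
(463.3, 115.5, 88, 43.8) -> [0.001, 0.002, -0.0, -0.002, -0.001, -0.669] rows>=0.0, turn rows 5.6
```

apply_moves(
  moves=[
    [0,0,0,0,0,-0.07,1],
    [0,0,0,0,0,-0.14,1],
    [0,0,0,0,0,-0.22,1],
    [0,0,0,0,0,-0.3,1],
    [0,0,0,0,0,-0.38,1],
    [0,0,0,0,0,-0.46,1],
    [0,0,0,0,0,-0.54,1],
    [0,0,0,0,0,-0.62,1],
    [0,0,0,0,0,-0.67,1],
    [0,0,0,0,0,-0.67,1],
    [0,0,0,0,0,-0.67,1],
    [0,0,0,0,0,-0.67,1],
  ],
)

```text
t: 32.2
ee_pos: [467.8, 116.6, 88.2]
orientation: [0.005, 0.392, 0.92, 0.004]
contact_force: [17.3, 8.5, -18.1]
grip_width: 13.6
grip_force: 20.0
```

apply_moves(
  moves=[
    [0,0,0,0,0,0,0.4],
    [0,0,0,0,0,0,0.1],
    [0,0,0,0,0,0,0.1],
    [0,0,0,0,0,0,0.1],
    [0,0,0,0,0,0,0.1],
    [0,0,-0.05,0,0,0,0.1],
    [0,0,-0.15,0,0,0,0.1],
    [0,0,-0.28,0,0,0,0.1],
    [0,0,-0.28,0,0,0,0.1],
    [0,0,-0.28,0,0,0,0.1],
  ],
)

```text
t: 33.45
ee_pos: [463.1, 115.0, 199.3]
orientation: [-0.0, 0.391, 0.92, -0.0]
contact_force: [-0.7, -0.5, -0.6]
grip_width: 41.4
grip_force: 0.0
```

```bash
python3 -c "
from h import *
plan((380,-90,200,20))"
```

```text
at [463.1 115.  199.3] yaw 43.9 q6 -0.78 t 33.5 w 41.4
(380, -90, 200, 20) -> [-0.225, -0.505, -0.001, -0.0, -0.0, 0.266] rows>=3.5, turn rows 2.2
```

apply_moves(
  moves=[
    [-0.225,-0.505,0,0,0,0.266,1],
    [-0.225,-0.505,0,0,0,0.266,1],
    [-0.225,-0.505,0,0,0,0.266,1],
    [-0.225,-0.505,0,0,0,0.266,1],
    [-0.225,-0.505,0,0,0,0.266,1],
    [-0.225,-0.505,0,0,0,0.266,1],
    [-0.225,-0.505,0,0,0,0.266,1],
  ],
)

```text
t: 34.33
ee_pos: [380.5, -88.8, 199.4]
orientation: [-0.001, 0.573, 0.82, 0.0]
contact_force: [-0.5, -0.3, -0.3]
grip_width: 0.8
grip_force: 0.0
```

```bash
python3 - <<'E'
from tools import *
d=r.get_image("top")
cv2.imwrite("pics/t7.png",cv2.resize(d["pixels"][165:275,195:305],None,fx=5,fy=5,interpolation=cv2.INTER_CUBIC))
plan((449.3,5,200,20),(449.3,5,95,20))
E
```

```text
at [380.6 -88.9 199.6] yaw 20.1 q6 -0.89 t 34.4 w 0.6
(449.3, 5, 200, 20) -> [0.161, 0.242, -0.001, -0.0, -0.001, 0.001] rows>=1.9, turn rows 0.0
(449.3, 5, 95, 20) -> [0.161, 0.242, 0.262, -0.0, -0.001, 0.001] rows>=1.7, turn rows 0.0
```

View pics/t7.png

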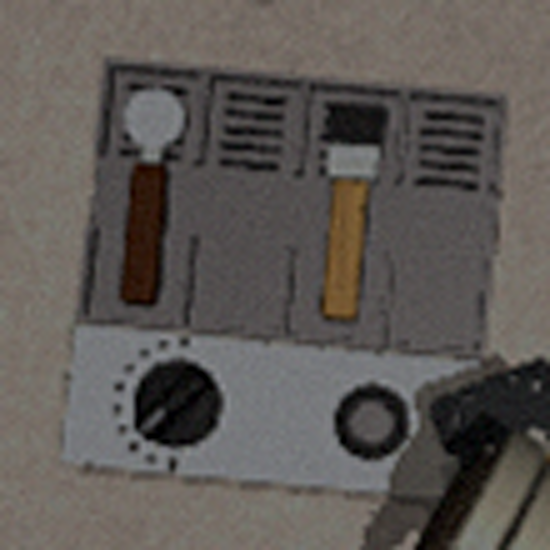

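The shell is off the tray and both tools sit flat. The dial pointer at (152,423) seems to aim at the third dot, at (135,447), which is 2 clicks. I'll confirm that from the pointer line.

```bash
python3 - <<'E'
from h import *
d=r.get_image("top");g=d["pixels"].max(2)
c=proj(d,[463.3,115.5,88])[0];print("bar centre",c.round(1))
x0,y0=int(c[0])-9,int(c[1])-7
print(g[y0:y0+18,x0:x0+20])
# predicted pointer end of the bar (25 mm) for clicks 1..3
for k in(1,2,3):
    a=np.radians(-6.4+180-20*k); print(k,proj(d,[[463.3+q*np.cos(a),115.5+q*np.sin(a),88] for q in(8,24)]).round(1).tolist())
E
```

```text
bar centre [230.2 245. ]
[[ 67 128 138 121  75  24  23  12  19  15  19   8   4  37  90 115 131 124
  128 125]
 [103 135 119  75  26  18  19  21  18  22  16   5  14   0  12  59  98 132
  125 121]
 [126 120  75  17  19  15  24  31  19  12   9  11  14  23  10   0  74 139
  128 128]
 [132 110  13  16  25  20  28  27  15   0  23  16  28  27  19   0  26 103
  132 124]
 [120  65  16  19  20  12  31  12   0  22  27  20  31  21  11   5   4  67
  139 129]
 [107  26  16  17  26  24  15  14  22  16  17  29  20   8  15  23  19  47
   91 131]
 [114   1  22  19  26  14  14  20  24  28  27  10   2   4  14  18  25  39
   83 129]
 [108   6  22  12  19  14  12  28  21  18  23  10  13  28  33  23  27  25
   69 135]
 [113   3  14  19   3  24  32  27  25  19   1  12  16  24  26  26  26  27
   72 132]
 [116   9   7  12  24  72  70  17  17   9  10  17  24  31  26  26  23  40
   93 130]
 [105  15   0  24  70  88  54  18   0   4   8  24  31  25  26  26  10  59
  128 124]
 [109   0  19  68  85  46  10   0   7  19  19  30  29  23  32  29  12  59
  137 128]
 [109  14  50  72  52   3   2   9  18  19  29  21  24  23  25  19  30  92
  130 123]
 [127  88  41  36   8   3   0  16  18  26  25  26  32  23  26  27  87 124
  127 126]
 [132 132  87   0   0   3   6  26  29  29  30  23  22  17  27  87 122 130
  127 123]
 [ 80  98 129 106  94  51  10   9   7  15  15   1  15  64 111 125 130 127
  119 127]
 [ 25  59 129 136 130 113 112  96  70  64  83 103 105 114 130 127 124 123
  120 125]
 [100 109 126 118 118 124 132 129 120 119 121 129 128 129 129 128 122 128
  127 125]]
1 [[229.0, 247.6], [226.6, 252.7]]
2 [[228.2, 247.0], [224.2, 251.0]]
3 [[227.7, 246.2], [222.6, 248.6]]
```

The line's slope of about 41° matches 2 clicks, where I predicted 45° (25° for 1 click, 65° for 3). Now I press start.

apply_moves(
  moves=[
    [0.161,0.242,0,0,0,0,1],
    [0.161,0.242,0,0,0,0,1],
    [0.161,0.242,0,0,0,0,1],
    [0.161,0.242,0,0,0,0,1],
    [0.161,0.242,0.1,0,0,0,1],
    [0.161,0.242,0.18,0,0,0,1],
    [0.161,0.242,0.24,0,0,0,1],
    [0.161,0.242,0.26,0,0,0,1],
    [0.161,0.242,0.26,0,0,0,1],
    [0.161,0.242,0.26,0,0,0,1],
  ],
)

```text
t: 35.67
ee_pos: [450.2, 3.2, 97.2]
orientation: [0.001, 0.574, 0.819, 0.0]
contact_force: [-0.3, 0.2, 1.7]
grip_width: 0.4
grip_force: 0.7
```

apply_moves(
  moves=[
    [0,0,0.01,0,0,0,1],
    [0,0,0.02,0,0,0,1],
    [0,0,0.025,0,0,0,1],
    [0,0,0.025,0,0,0,1],
  ],
)

```text
t: 36.17
ee_pos: [451.0, 3.1, 90.7]
orientation: [0.001, 0.573, 0.819, -0.0]
contact_force: [-15.6, 0.8, 39.1]
grip_width: 0.4
grip_force: 19.8
```

Contact at 39 N, well above the 5 N needed and at the button's place. I lift off and verify.

apply_moves(
  moves=[
    [0,0,-0.02,0,0,0,1],
    [0,0,-0.1,0,0,0,1],
    [0,0,-0.25,0,0,0,1],
    [0,0,-0.28,0,0,0,1],
    [-0.161,-0.24,-0.28,0,0,0,1],
    [-0.161,-0.24,-0.28,0,0,0,1],
    [-0.161,-0.24,-0.28,0,0,0,1],
    [-0.161,-0.24,-0.28,0,0,0,1],
    [-0.161,-0.24,-0.28,0,0,0,1],
  ],
)

```text
t: 37.3
ee_pos: [381.5, -88.7, 197.7]
orientation: [-0.0, 0.573, 0.82, 0.0]
contact_force: [-1.2, -0.6, -0.4]
grip_width: 0.4
grip_force: 0.0
```

```bash
python3 - <<'E'
from tools import *
d=r.get_image("top");s=r.get_image("scene");print(r.state()["t"])
a=cv2.resize(d["pixels"][165:305,130:310],None,fx=4,fy=4,interpolation=cv2.INTER_CUBIC)[:,:]
cv2.imwrite("pics/t8.png",a)
c=cv2.resize(s["pixels"][140:260,230:390],None,fx=5,fy=5,interpolation=cv2.INTER_CUBIC);cv2.imwrite("pics/s8.png",c)
# button top height from both views: same blob centre, closest approach of rays
print(proj(s,[[449.4,5.6,z] for z in(58,66,72)]).round(1).tolist(),proj(d,[[449.4,5.6,z] for z in(58,66,72)]).round(1).tolist())
E
```

```text
37.4
[[264.9, 181.2], [264.8, 179.4], [264.7, 178.1]] [[269.1, 248.9], [269.0, 248.9], [269.0, 248.9]]
```

View pics/t8.png

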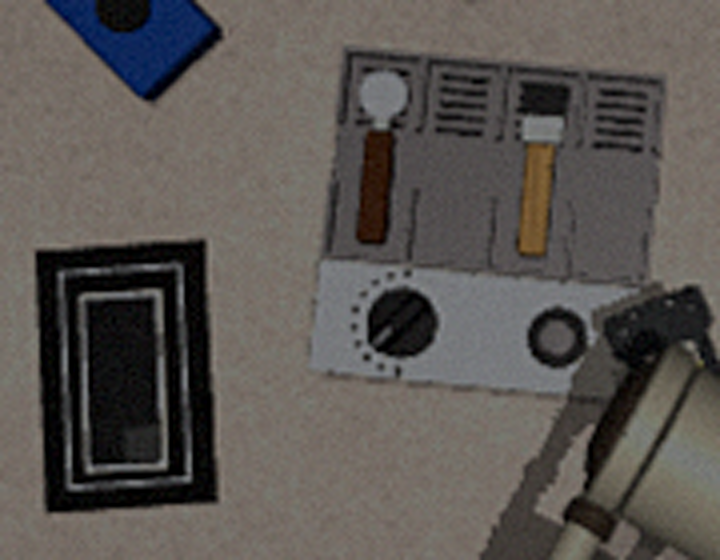

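View pics/s8.png

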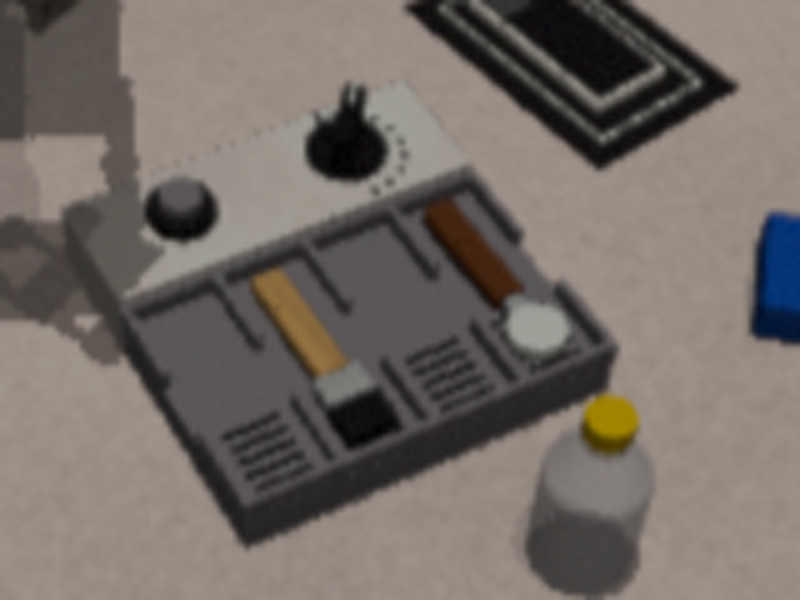

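The final pictures show the shell inside the outline, both tools flat with heads over the slots, the dial at 2 and the button sprung back up. The bystanders have not moved. I hand in now.

```bash
python3 -c "
from rig import r
print(r.job_done())"
```

```text
the job is handed in; nothing more can be done
None
```

The job is done and handed in at about 37 s: the shell is on the pad inside the outline, the brush and roundbrush (the only tools present) are in the tray heads away from the dial, the timer is at 2 clicks, and start was pressed last with 39 N; full button travel is inferred from that force, since no reading showed it.

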